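# Square a lidded vial rack into the scanner's corner

### The job

Close the vial rack's lid fully while the rack still stands on the bench, then carry the rack upright to the flat-bed code scanner and set it flat on the window, hinge side towards the long fence. Press it into the corner so that it bears square against both fences at once, and finish while still holding it pressed there for the scan, lid shut. Leave the dishes, the tip box and the tube rack where they stand.

Things in the scene. Friction and masses are not known exactly. Their poses are not given: they have to be found in the camera images.
- rack: Loose pale vial rack, 4 x 8 vials fixed in it, about 0.35 kg, on the bench. Base 60 (x) x 112 (y) x 44 mm high, plain sides to grip across the 60 mm; 54 mm high with the lid shut (lid 1 mm smaller all round). Origin: centre of underside, z up. Hinge on the +x long side: two knuckles at y = 31 to 49 mm either side of the middle, 40 to 48 mm up, stick out 4 mm.
- rack_lid (a joint): Lid hinge angle in rad: 0 = shut, grows as it opens, 1.57 = lid upright, at most 1.95. The hinge is a little stiff: the lid stays where it is left and moves at its edge with under 1 N.
- lid_edge (a point): Middle of the lid's free edge, on its outer face. Frosted clear lid 58 x 110 mm, 10 mm deep; outer face 10 mm and edge 59 mm from the hinge axis. Shut, this point lies over the rack's -x side, 54 mm up; open, the lid stands over the +x side, outer face turned to +x: push that face towards -x, then down, to shut it.
- hinge (a point): Point on the hinge axis, midway along the rack: at x +30.5 mm, z 44 mm in the rack's frame. The axis runs along the rack's y.
- scanner: Fixed flat-bed scanner, white housing with grey top and a dark window of 100 x 140 mm flush with it, 200 mm (its x) by 250 mm (its y), top face 60 mm above the bench. Origin: centre of its underside; z up, +x the side away from the robot.
- long_fence: Fixed aluminium strip on the scanner along the window's far (+x) edge: 10 mm thick (x), 134 mm long (y), 10 mm high above the window. Origin: centre of its underside, at window height; its working face is the -x one, 5 mm from the origin.
- short_fence: Fixed aluminium strip on the scanner along the window's left (+y) edge: 90 mm long (x), 10 mm thick (y), 10 mm high above the window. Origin: centre of its underside, at window height; its working face is the -y one, 5 mm from the origin.
- corner (a point): Point on the window, 60 mm above the bench, where the working faces of the fences meet; axes as the scanner's. The long fence's face is its plane x = 0, the short one's y = 0, the window z = 0; the free window lies to -x and -y. A rack pressed home has its origin at x -30, y -56, z 0 mm here, axes parallel to these.
- dishes: Bystander: loose stack of three round dishes, 91 mm across, 45 mm high. Origin: centre of its underside.
- tip_box: Bystander: loose closed box, dark base and clear top, 86 x 126 x 86 mm. Origin: centre of its underside.
- tube_rack: Bystander: loose green rack 70 x 180 mm, 99 mm high with four blue-capped tubes. Origin: centre of its underside.
Things that resemble listed ones, but are neither listed nor needed, are in the scene too. What is shaped like the rack but purple is not meant.

How it is judged:
By the outcome, as a careful person would: the job done as asked, in the order asked, and still so for the second after the job is handed in, while the arm keeps its last pose, push and grip.
It also fails if it takes over 69 s, if anything falls off the work surface, if the arm or the gripper's body presses on something with over 40 N, if the wrist force passes 120 N, or if a joint passes its speed limit or range.

### The arm

A 7-joint arm with a two-finger parallel gripper is mounted at the origin on the work surface. World frame = base frame: x ahead of the robot, y to its left, z up, the work surface at z = 0. Lengths are in mm, angles in rad, forces in N, time in s.
With the tool pointing down it reaches from about 400 to 900 mm from the base axis. Payload 5.6 kg.
Tool frame: the origin (TCP) lies midway between the tips of the shut fingers; the grasp point (between the pads) lies 19 mm behind it; x points along the fingers, y is the direction in which the jaws open and shut, and the axes are right-handed (so a half turn about x gives the same grasp; the last joint's range is limited). The gripper opens to 92 mm and grips with 3 to 60 N. Pads are 20 mm wide; open, the fingers measure 128 mm over their backs; the gripper's body (75 mm by 189 mm) begins 69 mm behind the grasp point.
Start: joints at [-1.344, 0.468, -0.012, 1.603, 0.006, 1.071, -0.056], TCP at [173.292, 626.481, 214.592] pointing down, gripper open.
Joint ranges: [-2.53, 2.53], [-0.31, 2.02], [-1.57, 1.55], [0.28, 2.44], [-1.29, 4.43], [0.15, 1.84], [-2.92, 2.92]. Speed limits (rad/s): [2.57, 2.57, 3.14, 3.14, 3.14, 3.14, 3.14].

### API

Orientations are given as a rotation vector (axis times angle).
In Python, from cell import robot, grip, kin, viewer gives the robot as it stands. Calls block until the motion is done:
- robot.movep(position, orientation): joint-space move of the TCP to a pose.
- robot.servo_line(position, feed=150, rotation=None): straight line of the TCP; rotation=None keeps the orientation; feed is the mean speed in mm/s.
- robot.goto_joints(angles): joint-space move.
- grip(opening, newtons=None): opening from 0.0 (shut) to 1.0 (fully open); newtons is the grip in N (None keeps the last); returns when the fingers have stopped.
- robot.hold(seconds).
- kin.ik(position, orientation): joint angles nearest the present ones, or None.
- robot.observe(): the state.
- viewer.read_camera(name): name is "scene" or "top" or "wrist"; returns the picture (400x640x3 uint8, red, green, blue); there is no depth.
- viewer.camera_info(name): a dict with "camera_matrix" (3x3 intrinsics, pixels), "R" (3x3) and "t" (3): a world point X has camera coordinates R X + t. Camera axes: x right, y down, z forward; pixel columns grow to the right and rows downward; lengths in mm; the calibration is good to about 2 mm. A picture is of the moment at which its call begins: read the wrist's pose just before it. camera_info takes no time and is no camera call; for the wrist camera it gives the pose at the moment of the call.
A pose or a line that the arm cannot do raises robot.IKError and nothing moves.
- robot.job_done(): hands the job in, once; it reports no verdict.
Trained networks look in the newest picture that a camera, given by its name, has taken for a name from the list of things; names that differ only in an ending like _2 or _b are one class to them, and where a whole thing is asked for, a point or a joint stands for the part that bears it (a point fixed in the world has none). Each returns a list of dicts, best first, with "confidence" (0 to 1); they miss things now and then, are a little off and sometimes report something else, mostly with a low value. They report only what shows in the picture. A call takes as long as a camera call. They do not tell look-alikes from the thing itself.
- viewer.silhouettes(name, camera): "mask" (400x640 bool, what is visible of it).
- viewer.pinpoint(name, camera): "at" ([x, y, z] in mm, in the coordinates of the camera as it stood for that picture, good to about 4 mm: a listed point, or the origin of a listed thing).
The state is a dict: "t": time; "joints": joint angles; "joint_velocities": joint speeds; "joint_torque": joint torques, N m; "tcp_pos": TCP position; "tcp_rot": TCP orientation; "contact_force": force on the tool from outside, world axes, zero at the start; "wrist_torque": the same for the moment, N m; "grip_width": opening from 0.0 (shut) to 1.0 (fully open).
Only numpy, scipy, OpenCV 4.12 (cv2) and the standard library are available. Lean on these libraries where they do the work, as an engineer would, in place of code of your own. Each camera call takes 0.05 s, during which the arm holds its last target.

## Working session

There is one attempt and no reset: what is moved stays moved. The work goes in short steps, each a Python script; the robot and the scene stay as the last script left them, time stands still between calls to the robot, and variables do not carry over. Pictures are saved under pics/ and viewed, and the job is handed in when it is done.

```bash
ls; mkdir -p pics
cat > h.py <<'E'
import numpy as np, cv2
from scipy.spatial.transform import Rotation as Ro
from cell import robot, grip, kin, viewer
def snap(n,f):
    im=viewer.read_camera(n); cv2.imwrite('pics/'+f,im[:,:,::-1]); return im
def w(n,p):
    i=viewer.camera_info(n); return np.array(i["R"]).T@(np.array(p)-np.array(i["t"]))
def pp(name,cam):
    return [(round(d["confidence"],2),np.round(w(cam,d["at"]),1).tolist()) for d in viewer.pinpoint(name,cam)]
def proj(n,X):
    i=viewer.camera_info(n);c=np.array(i["R"])@np.array(X,float)+np.array(i["t"]);u=np.array(i["camera_matrix"])@c;return u[:2]/u[2]
def ray(n,uv,z):
    i=viewer.camera_info(n);R=np.array(i["R"]);t=np.array(i["t"]);d=R.T@np.linalg.inv(np.array(i["camera_matrix"]))@np.array([uv[0],uv[1],1.]);o=-R.T@t
    return o+d*(z-o[2])/d[2]
E
python3 - <<'E'
from h import *
s=robot.observe(); print(s["t"],s["tcp_rot"],s["contact_force"],s["grip_width"])
for c in ["top","scene"]:
    snap(c,c+"0.png")
    for n in ["rack","hinge","lid_edge","corner","scanner","long_fence","short_fence","dishes","tip_box","tube_rack"]:
        print(c,n,pp(n,c))
snap("wrist","wrist0.png")
print(robot.observe()["t"])
E
```

```text
pics
0.0 [ 0.21047543  1.56045824 -0.21327862] [ 0.73698594 -0.01352793  0.39566024] 0.9991929614673117
top rack [(0.87, [651.8, -298.5, -4.0]), (0.85, [350.9, -175.6, 1.2]), (0.77, [514.5, -188.5, 0.5])]
top hinge [(0.96, [545.8, -175.7, 43.2]), (0.91, [619.2, -292.6, 44.9]), (0.57, [361.9, -147.3, 41.3])]
top lid_edge [(0.75, [335.3, -206.3, 52.6]), (0.72, [679.6, -296.8, 54.7])]
top corner [(0.7, [590.3, 261.4, 58.2])]
top scanner [(0.81, [556.6, 184.3, 1.4])]
top long_fence [(0.73, [545.1, 256.6, 62.3]), (0.72, [571.3, -168.5, 100.2]), (0.65, [608.4, 193.6, 60.4])]
top short_fence [(0.52, [545.6, 255.7, 59.9])]
top dishes [(0.85, [789.0, 102.2, -1.1])]
top tip_box [(0.59, [500.2, 509.4, 2.4])]
top tube_rack []
scene rack [(0.89, [513.0, -184.7, -3.0]), (0.56, [347.3, -179.6, 0.6]), (0.55, [652.8, -300.3, 4.6]), (0.45, [785.2, 101.8, 1.6])]
scene hinge [(0.92, [548.3, -182.4, 44.9]), (0.78, [356.0, -147.6, 44.6]), (0.58, [620.0, -298.6, 46.4])]
scene lid_edge [(0.72, [568.3, -175.8, 100.3]), (0.58, [334.1, -203.4, 48.9]), (0.56, [678.9, -300.9, 54.1])]
scene corner [(0.72, [585.6, 256.3, 66.0])]
scene scanner [(0.67, [554.0, 177.5, -1.8])]
scene long_fence [(0.54, [605.5, 191.2, 60.4])]
scene short_fence [(0.51, [541.1, 251.3, 61.2])]
scene dishes [(0.55, [787.1, 98.4, 1.1])]
scene tip_box [(0.85, [499.1, 504.0, 1.8])]
scene tube_rack [(0.81, [505.4, -577.2, 3.7])]
1.15
```

View pics/top0.png

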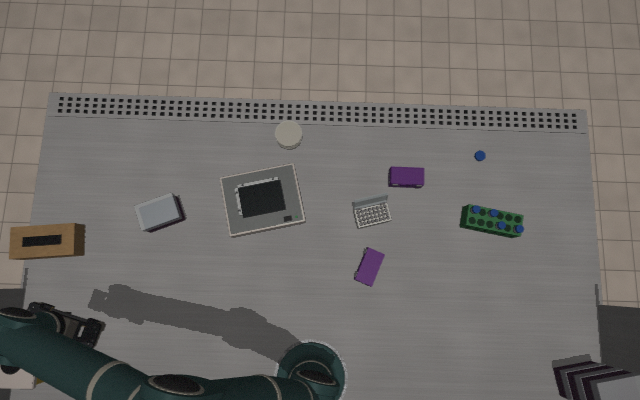

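View pics/scene0.png

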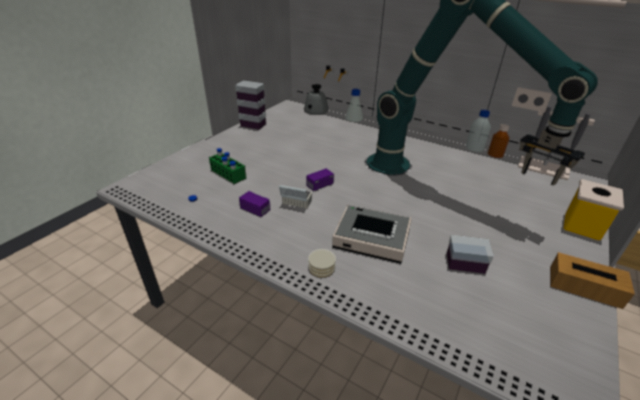

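The white rack with vials is at top image (372,212). Its lid stands open at (371,200), on the side away from the robot. The scanner is at (262,198), with the purple look-alikes at (406,177) and (369,266). Next I'll look closely with the wrist camera.

```bash
cat >> h.py <<'E'
def rot(yaw,s=1):
    # tool x down, tool y = s*(rack x dir at yaw)
    y=s*np.array([np.cos(yaw),np.sin(yaw),0]);x=np.array([0,0,-1.]);z=np.cross(x,y)
    return Ro.from_matrix(np.c_[x,y,z]).as_rotvec()
E
python3 - <<'E'
from h import *
s=robot.observe();M=Ro.from_rotvec(s["tcp_rot"]).as_matrix();print(M.round(2))
i=viewer.camera_info("wrist");R=np.array(i["R"]);c=-R.T@np.array(i["t"]);print("cam in tool",M.T@(c-np.array(s["tcp_pos"])),"cam z in tool",M.T@R.T[:,2], "cam x in tool",M.T@R.T[:,0])
for p in ([515,-185,300],[555,180,300]):
  for yaw in (0.15,):
    for sg in (1,-1):
      q=kin.ik(p,rot(yaw,sg)); print(p,sg,None if q is None else np.round(q,2))
E
```

```text
[[ 0.    0.27  0.96]
 [-0.    0.96 -0.27]
 [-1.    0.    0.  ]]
cam in tool [-170.71336678    0.33295449  -75.71481666] cam z in tool [ 0.96220101 -0.00146443  0.27233633] cam x in tool [1.41426095e-03 9.99998928e-01 3.80502296e-04]
[515, -185, 300] 1 [-0.59  0.32  1.1   1.81 -0.31  1.2   0.75]
[515, -185, 300] -1 [-0.72  0.47  1.37  1.81 -0.49  1.27 -2.21]
[555, 180, 300] 1 [-0.78  0.29  0.52  1.7  -0.15  1.19 -0.08]
[555, 180, 300] -1 [-0.36  0.28 -0.01  1.67  0.    1.19  2.92]
```

View pics/wrist0.png

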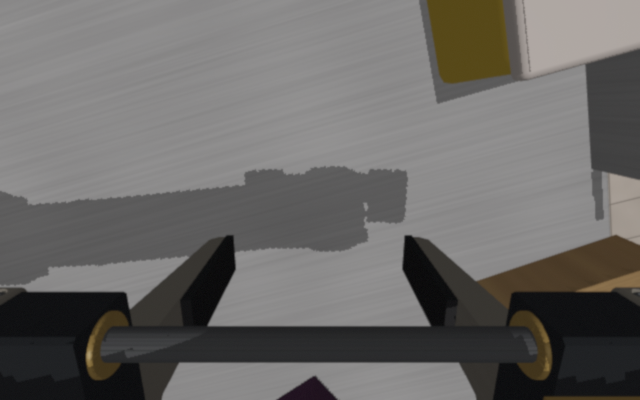

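Run:
```python
from h import *
robot.movep([555,200,300],rot(.18))
i=viewer.camera_info("wrist")
snap("wrist","w_scan.png")
for n in ["corner","long_fence","short_fence","scanner"]: print(n,pp(n,"wrist"))
import pickle
robot.movep([515,-175,300],rot(.18))
snap("wrist","w_rack.png")
for n in ["rack","hinge","lid_edge"]: print(n,pp(n,"wrist"))
print(robot.observe()["t"],robot.observe()["tcp_pos"])
```

```text
corner [(0.56, [592.7, 250.8, 57.3])]
long_fence [(0.94, [603.6, 194.5, 59.7])]
short_fence [(0.86, [547.4, 245.1, 61.4])]
scanner [(0.93, [560.1, 176.1, -2.6])]
rack [(0.78, [351.3, -175.5, -0.4]), (0.72, [521.8, -189.8, -3.1]), (0.71, [652.9, -298.9, 4.5])]
hinge [(0.96, [623.5, -296.8, 46.0]), (0.95, [360.7, -150.1, 40.9])]
lid_edge [(0.88, [342.4, -206.0, 53.1]), (0.78, [680.0, -299.9, 52.8]), (0.56, [568.9, -174.8, 99.9])]
5.0833 [ 515.46114882 -173.90217618  299.86179522]
```

View pics/w_scan.png

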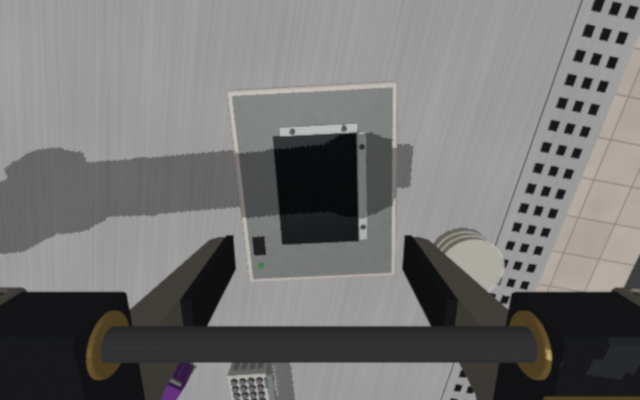

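View pics/w_rack.png

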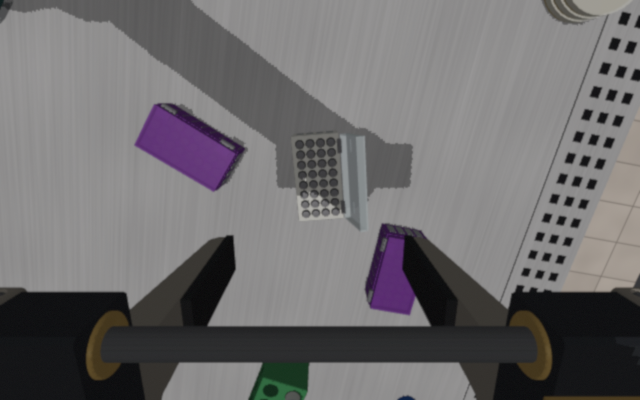

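Image 1: window at about (275-358, 135-243), short fence at the top and long fence on the right. Image 2: rack base at about (293-345, 133-220), lid upright at x≈355. I'll enlarge both crops.

Run:
```python
from h import *
im=cv2.imread("pics/w_rack.png")[120:240,270:390]; cv2.imwrite("pics/c1.png",cv2.resize(im,None,fx=5,fy=5,interpolation=cv2.INTER_CUBIC))
im=cv2.imread("pics/w_scan.png")[75:285,220:420]; cv2.imwrite("pics/c2.png",cv2.resize(im,(560,588),interpolation=cv2.INTER_CUBIC))
```

```text
(no output)
```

View pics/c1.png

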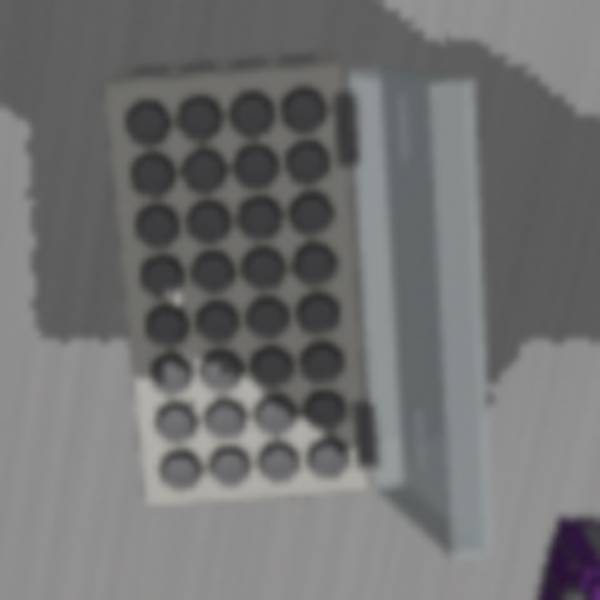

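View pics/c2.png

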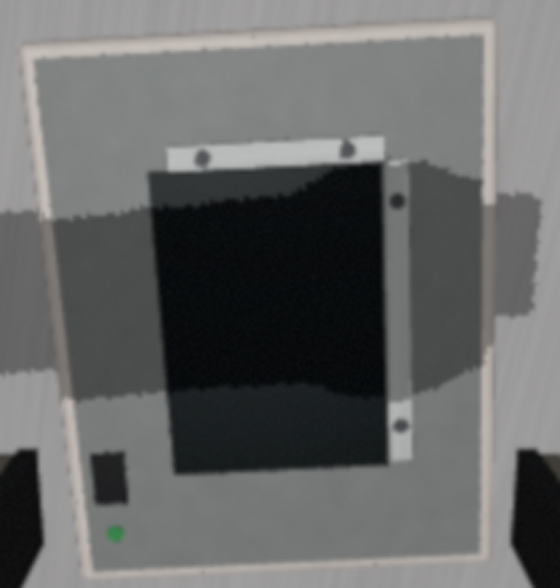

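Run:
```python
from h import *
f=lambda c:ray("wrist",(270+c[0]/5,120+c[1]/5),45)[:2]
for nm,P in (("vials",[(148,122),(303,108),(181,468),(328,457)]),("box",[(108,84),(345,68),(150,503),(368,487)])):
  Q=np.array([f(p) for p in P]);print(nm,Q.round(1).tolist(),"mean",Q.mean(0).round(1))
  for a,b in ((0,1),(2,3),(2,0),(3,1)):
    d=Q[b]-Q[a];print("len",np.hypot(*d).round(1),"ang",np.arctan2(d[1],d[0]).round(3))
# circles grid refine
im=cv2.imread("pics/w_rack.png");
m=viewer.silhouettes("rack","wrist")
print([(round(d["confidence"],2),cv2.boundingRect(d["mask"].astype(np.uint8))) for d in m])
```

```text
vials [[487.6, -149.2], [524.9, -138.8], [511.1, -237.1], [548.7, -227.0]] mean [ 518.1 -188. ]
len 38.8 ang 0.271
len 38.9 ang 0.261
len 91.0 ang 1.833
len 91.4 ang 1.834
box [[476.2, -141.8], [533.3, -127.3], [504.7, -248.2], [560.8, -233.3]] mean [ 518.8 -187.6]
len 58.8 ang 0.248
len 58.0 ang 0.26
len 110.2 ang 1.832
len 109.5 ang 1.825
[(0.96, (290, 131, 78, 101)), (0.75, (366, 224, 59, 91)), (0.68, (134, 103, 110, 89))]
```

Run:
```python
from h import *
y=.262;u=np.array([np.cos(y),np.sin(y)]);H=np.array([518.3,-187.8])+30.5*u
P=lambda s,z:[*(H+s*u),z]
grip(0.0)
robot.movep(P(68,170),rot(y))
robot.servo_line(P(68,88))
print(robot.observe()["contact_force"])
for s,z in ((-7,90),(-22,78),(-32,68),(-32,60)):
    robot.servo_line(P(s,z),feed=70); print(s,z,np.round(robot.observe()["contact_force"],1))
z=60
b=np.array(robot.observe()["contact_force"])
while z>51:
    z-=1; robot.servo_line(P(-32,z),feed=30); f=np.array(robot.observe()["contact_force"]); print(z,np.round(f,1),np.round(robot.observe()["tcp_pos"][2],1))
    if f[2]-b[2]>8: break
robot.servo_line(P(-32,150),feed=200)
robot.servo_line([*(H-30.5*u),230],feed=250)
snap("wrist","w2.png"); print(pp("lid_edge","wrist"),pp("rack","wrist"),robot.observe()["t"])
im=cv2.imread("pics/w2.png")[60:240,230:410]; cv2.imwrite("pics/c3.png",cv2.resize(im,(576,576),interpolation=cv2.INTER_CUBIC))
```

```text
[ 0.2197148   0.06023045 -0.09361327]
-7 90 [0.3 0.2 0.2]
-22 78 [ 0.3 -0.3 -0.1]
-32 68 [-0.4 -1.   0.1]
-32 60 [-0.6 -0.3  0. ]
59 [ 0.8 -0.3  0.4] 59.0
58 [-0.2 -0.9 -0.5] 58.0
57 [-0.6 -0.2  0.5] 56.9
56 [-0.2  1.1 -0.2] 55.9
55 [ 0.1 -0.3  0.4] 54.9
54 [-0.8  0.7  5.1] 54.4
53 [-4.7  2.2 12.8] 54.2
[(0.88, [339.3, -206.8, 52.6])] [(0.66, [654.5, -295.8, 2.3]), (0.58, [350.3, -176.0, -4.5])] 13.1417
```

View pics/w2.png

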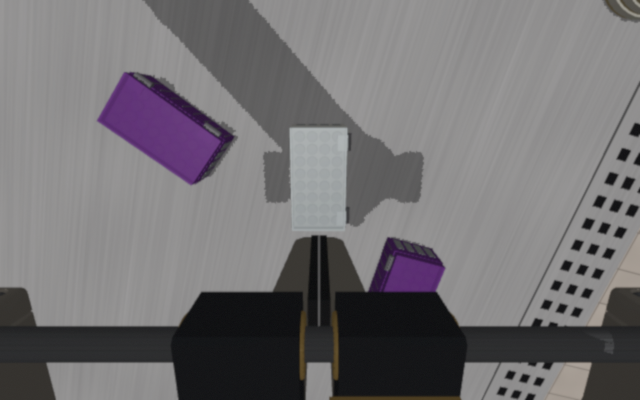

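View pics/c3.png

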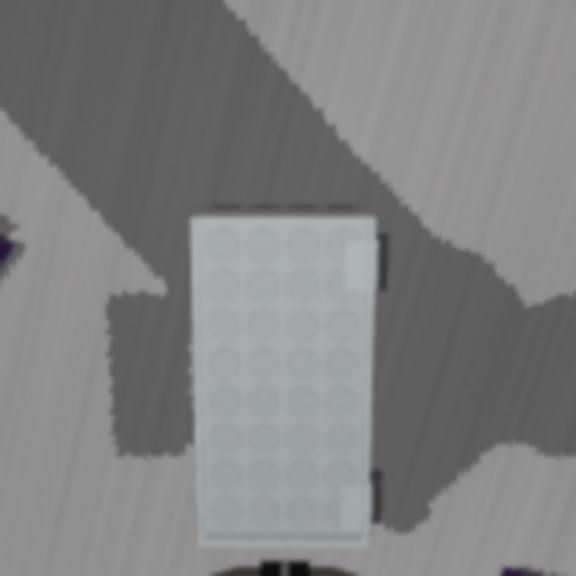

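The lid is shut: contact came at z≈54.2, and the lid sits flush in the picture at (290-349, 127-230). I'll measure its outline again for the grasp.

Run:
```python
from h import *
f=lambda c:ray("wrist",(230+c[0]/3.2,60+c[1]/3.2),54)[:2]
Q=np.array([f(p) for p in [(191,216),(376,217),(200,545),(367,545)]]);print(Q.round(1).tolist(),"mean",Q.mean(0).round(1))
for a,b in ((0,1),(2,3),(2,0),(3,1)):
    d=Q[b]-Q[a];print("len",np.hypot(*d).round(1),"ang",np.arctan2(d[1],d[0]).round(3))
for h in (80,):
  print(kin.ik([560,200,80],rot(.2)))
```

```text
[[475.3, -141.4], [531.1, -126.7], [504.0, -246.8], [558.7, -232.0]] mean [ 517.3 -186.7]
len 57.7 ang 0.257
len 56.6 ang 0.264
len 109.3 ang 1.837
len 108.9 ang 1.828
[-0.8261397   0.59539161  0.56975364  1.86971459 -0.43434832  0.80221899
  0.17345437]
```

Run:
```python
from h import *
robot.movep([560,205,250],rot(.2)); robot.hold(.4)
s=robot.observe();print(s["t"],s["tcp_pos"],np.abs(s["joint_velocities"]).max())
snap("wrist","w_scan2.png")
for n in ["corner","long_fence","short_fence","scanner"]: print(n,pp(n,"wrist"))
im=cv2.imread("pics/w_scan2.png")[50:300,200:440]; cv2.imwrite("pics/c4.png",cv2.resize(im,None,fx=2.4,fy=2.4,interpolation=cv2.INTER_CUBIC))
im=cv2.imread("pics/w_scan2.png")[90:240,250:400]; cv2.imwrite("pics/c5.png",cv2.resize(im,(600,600),interpolation=cv2.INTER_CUBIC))
```

```text
15.0083 [560.14333906 204.56950401 250.05234443] 0.0054007280486309765
corner [(0.68, [588.2, 249.1, 59.9])]
long_fence [(0.95, [603.8, 191.4, 60.9])]
short_fence [(0.85, [546.7, 247.6, 58.3])]
scanner [(0.88, [557.0, 174.4, -3.0])]
```

View pics/c4.png

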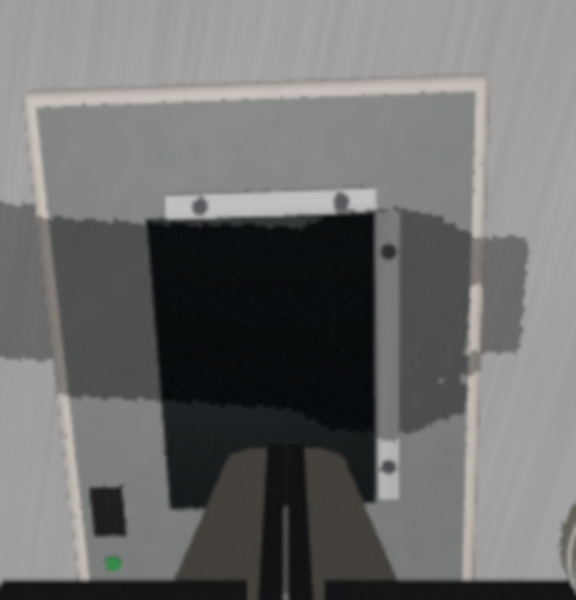

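View pics/c5.png

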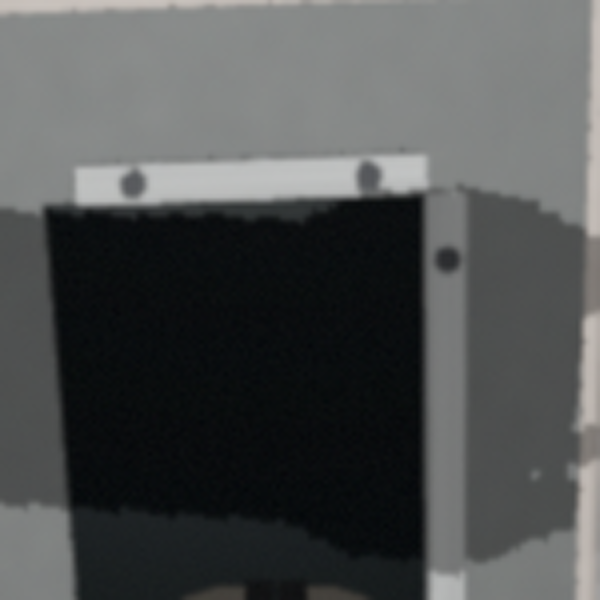

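Run:
```python
from h import *
f=lambda c,z:ray("wrist",(200+c[0]/2.4,50+c[1]/2.4),z)[:2]
def seg(n,a,b,z):
    A,B=f(a,z),f(b,z);d=B-A;print(n,A.round(1),B.round(1),"len",np.hypot(*d).round(1),"ang",np.arctan2(d[1],d[0]).round(3));return A,B
seg("housing top",(26,95),(486,78),60)
seg("housing left",(86,580),(26,95),60)
seg("housing right",(470,580),(486,78),60)
seg("win left",(170,508),(148,220),60)
seg("win bottom",(170,508),(376,500),60)
S=seg("shortscrews",(200,206),(342,202),70)
S2=seg("short work edge",(166,220),(376,212),70)
L=seg("longscrews",(388,466),(388,251),70)
L2=seg("long work edge",(377,500),(375,212),70)
seg("long outer edge",(400,499),(400,209),70)
```

```text
housing top [435.6 273.3] [624.1 318.4] len 193.8 ang 0.235
housing left [491.   49.5] [435.6 273.3] len 230.6 ang 1.813
housing right [679.1  87.7] [624.1 318.4] len 237.1 ang 1.805
win left [525.9  96.8] [494.1 231.9] len 138.8 ang 1.802
win bottom [525.9  96.8] [623.1 120.9] len 100.1 ang 0.243
shortscrews [516.4 243.5] [575.2 257.1] len 60.4 ang 0.228
short work edge [503.1 234.8] [590.3 255.9] len 89.7 ang 0.238
longscrews [622.5 143.3] [599.2 240.7] len 100.2 ang 1.805
long work edge [621.4 125.4] [589.9 255.8] len 134.1 ang 1.808
long outer edge [631.9 128.1] [600.  259.1] len 134.9 ang 1.809
```

Run:
```python
from h import *
y=.262
C=[517.6,-187.2]
grip(1.0)
robot.movep([*C,130],rot(y))
robot.servo_line([*C,60],feed=150); robot.servo_line([*C,18],feed=80)
print(np.round(robot.observe()["contact_force"],1))
grip(0.0,40)
s=robot.observe();print(s["t"],s["grip_width"]*92,np.round(s["tcp_pos"],1),np.round(s["contact_force"],1))
robot.servo_line([*C,60],feed=80); robot.servo_line([*C,190],feed=200); robot.hold(.2)
s=robot.observe();print(s["grip_width"]*92,np.round(s["contact_force"],1),s["t"])
snap("wrist","w3.png");snap("scene","s3.png")
```

```text
[ 0.7 -0.4 -0.7]
20.0333 59.59029278227999 [ 517.6 -187.2   18.2] [-1.3 -0.7  2.9]
59.526314384150375 [-0.8  0.3 -3.4] 21.7083
```

View pics/w3.png

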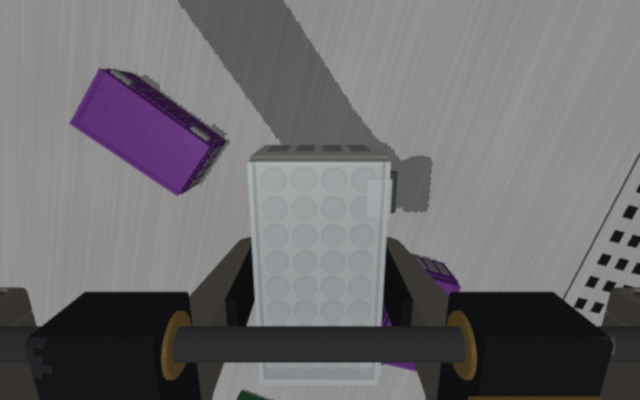

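View pics/s3.png

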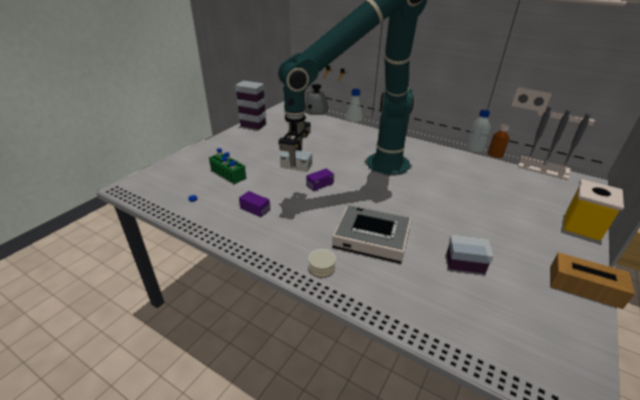

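The rack is lifted, square in the fingers with its lid shut, at picture area (250-390, 150-380). Now I'll carry it to the corner.

```bash
cat >> h.py <<'E'
YS=.236;US=np.array([np.cos(YS),np.sin(YS)]);VS=np.array([-US[1],US[0]]);CO=np.array([590.,256.])
def T(gx,gy,z): # gx,gy: gap to home position, mm
    return [*(CO+(-30-gx)*US+(-56-gy)*VS),z]
def fl():
    f=np.mean([robot.observe()["contact_force"]],axis=0); return np.array([f[:2]@US,f[:2]@VS,f[2]])
def gp():
    p=np.array(robot.observe()["tcp_pos"]);d=p[:2]-CO;return np.round([d@US+30,d@VS+56,p[2]],2)
E
python3 - <<'E'
from h import *
robot.servo_line(T(12,12,190),feed=250,rotation=rot(YS)); 
robot.servo_line(T(12,12,95),feed=150); robot.hold(.3)
b=np.mean([ (robot.hold(.02),fl())[1] for _ in range(5)],axis=0);np.save("b.npy",b);print("bias",b.round(1),robot.observe()["t"])
snap("scene","s4.png");snap("wrist","w4.png")
z=82
robot.servo_line(T(12,12,z),feed=60)
while z>74:
    z-=.7; robot.servo_line(T(12,12,z),feed=20); f=fl()-b; print(round(z,1),f.round(1),gp())
    if f[2]>3: break
print(robot.observe()["t"])
E
```

```text
bias [ 0.1  0.2 -3.8] 24.6083
81.3 [0.  0.  0.5] [-11.88 -12.03  81.41]
80.6 [-0.4  0.1  0. ] [-11.98 -11.96  80.65]
79.9 [-0.2  0.3 -0. ] [-12.02 -11.98  79.87]
79.2 [ 0.  -0.4  0.1] [-12.06 -12.04  79.13]
78.5 [-1.  -0.   0.4] [-12.05 -11.99  78.44]
77.8 [-1.3 -0.6  5.5] [-11.89 -12.02  78.21]
26.575
```

View pics/w4.png

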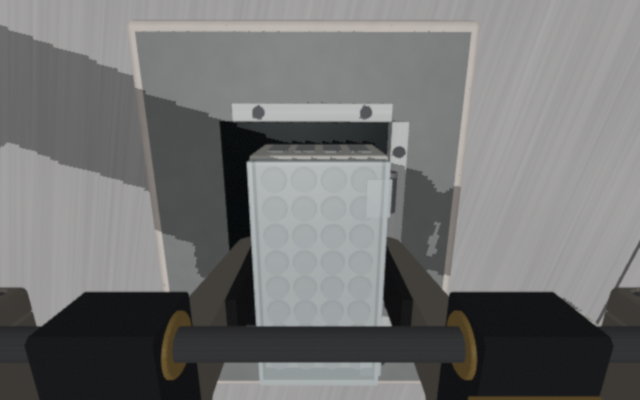

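The rack is on the window at TCP z≈78.2, as expected, and parallel to the fences. Now I'll press it towards the short fence, then the long one.

Run:
```python
from h import *
b=np.load("b.npy");z=77.9
F=lambda:np.mean([(robot.hold(.02),fl())[1] for _ in range(4)],axis=0)-b
gy=4.;robot.servo_line(T(12,gy,z),feed=40);print("slide",F().round(1),gp())
while gy>-6:
    gy-=.7; robot.servo_line(T(12,gy,z),feed=20); f=F(); print("y",round(gy,1),f.round(1),gp())
    if f[1]<-8: break
gx=4.;robot.servo_line(T(gx,gy,z),feed=40);print("slide",F().round(1),gp())
while gx>-6:
    gx-=.7; robot.servo_line(T(gx,gy,z),feed=20); f=F(); print("x",round(gx,1),f.round(1),gp())
    if f[0]<-10: break
print(robot.observe()["t"],gx,gy,robot.observe()["wrist_torque"])
```

```text
slide [ 0.7 -0.6  5.7] [-11.37  -3.61  78.22]
y 3.3 [ 1.8 -2.5  6.7] [-11.36  -3.58  78.24]
y 2.6 [ 2.2 -4.8  7.8] [-11.45  -3.36  78.21]
y 1.9 [ 1.8 -5.3  8.2] [-11.63  -2.82  78.21]
y 1.2 [ 1.2 -5.4  8.7] [-11.78  -2.24  78.2 ]
y 0.5 [ 1.3 -5.6  9.1] [-11.86  -1.61  78.21]
y -0.2 [ 1.  -5.9  9.6] [-11.95  -1.06  78.21]
y -0.9 [ 0.4 -5.8  8.8] [-12.03  -0.45  78.19]
y -1.6 [ 0.  -6.3 10.1] [-1.207e+01  2.000e-02  7.821e+01]
y -2.3 [ 0.4 -7.5  9. ] [-1.209e+01  4.000e-02  7.818e+01]
y -3.0 [ 1.  -9.1  9.5] [-1.207e+01  3.000e-02  7.820e+01]
slide [-21.8  -8.7  33.5] [-11.75   0.11  78.35]
x 3.3 [-24.5  -8.3  35.8] [-11.7    0.13  78.37]
30.8917 3.3 -3.0 [-3.13585088  4.8421212   0.21574457]
```

The y contact came where predicted. The x move jammed on friction (Fz rose to 35 N and µ≈0.65), because blocked x motion pushes the arm downward. I'll unload it and keep the vertical force low while sliding.

```bash
cat >> h.py <<'E'
b=None
def F():
    global b
    if b is None: b=np.load("b.npy")
    return np.mean([(robot.hold(.02),fl())[1] for _ in range(4)],axis=0)-b
def step(gx,gy,z,feed=30,tz=3.,tag=""):
    robot.servo_line(T(gx,gy,z),feed=feed); f=F()
    print(tag,round(gx,1),round(gy,1),round(z,2),f.round(1),gp())
    z+=np.clip((f[2]-tz)*.05,-.6,.6)
    return z,f
E
python3 - <<'E'
from h import *
robot.servo_line(T(11.7,1,79),feed=40)
z=79.;gx=11.7
z,f=step(gx,1.5,79.,tz=1)
while gx>1.6:
    gx-=1.; z,f=step(gx,1.5,z,tz=1,tag="x")
    if f[0]<-15 or f[2]>20: break
print(robot.observe()["t"],z)
E
```

```text
11.7 1.5 79.0 [-0.2  0.  -0. ] [-11.51  -1.14  78.66]
x 10.7 1.5 78.95 [-0.1 -0.2 -0.3] [-10.64  -1.5   78.91]
x 9.7 1.5 78.88 [-0.1 -0.1  0.5] [-9.68 -1.51 78.89]
x 8.7 1.5 78.86 [-0.4 -0.2 -0.3] [-8.69 -1.51 78.85]
x 7.7 1.5 78.79 [-0.2  0.  -0.5] [-7.71 -1.5  78.77]
x 6.7 1.5 78.72 [-0.5 -0.2 -0.2] [-6.69 -1.57 78.71]
x 5.7 1.5 78.66 [ 0.1 -0.1 -0.2] [-5.68 -1.53 78.64]
x 4.7 1.5 78.6 [-0.4 -0.4 -0.2] [-4.68 -1.49 78.63]
x 3.7 1.5 78.54 [ 0.1 -0.3 -0.4] [-3.69 -1.5  78.5 ]
x 2.7 1.5 78.47 [ 0.1 -0.2  0. ] [-2.68 -1.53 78.46]
x 1.7 1.5 78.42 [ 0.1 -0.2 -0.4] [-1.68 -1.5  78.43]
x 0.7 1.5 78.35 [-0.5 -0.4 -0.1] [-0.76 -1.5  78.32]
35.075 78.29748188187604
```

Run:
```python
from h import *
z=78.25;gx=.4;gy=1.5
while gx>-3:
    z,f=step(gx,gy,z,tz=2,tag="x")
    if f[0]<-4: break
    gx-=.5
while gy>-4:
    z,f=step(gx,gy,z,tz=2,tag="y")
    if f[1]<-10: break
    gy-=.6
print(robot.observe()["t"],gx,gy,z)
```

```text
x 0.4 1.5 78.25 [-1.7 -0.2  1.6] [-0.75 -1.5  78.17]
x -0.1 1.5 78.23 [-4.9  0.2  4.2] [-0.66 -1.51 78.18]
y -0.1 1.5 78.34 [-5.5  0.2  4. ] [-0.69 -1.49 78.16]
y -0.1 0.9 78.44 [-5.1 -0.8  3. ] [-0.69 -1.51 78.15]
y -0.1 0.3 78.48 [-4.9 -2.4  2.5] [-0.72 -1.45 78.17]
y -0.1 -0.3 78.51 [-5.  -3.8  2.4] [-0.68 -1.43 78.21]
y -0.1 -0.9 78.53 [-4.9 -4.5  3. ] [-0.69 -1.26 78.25]
y -0.1 -1.5 78.58 [-5.  -4.4  2.8] [-0.69 -0.98 78.3 ]
y -0.1 -2.1 78.62 [-4.7 -4.2  3. ] [-0.7  -0.36 78.32]
y -0.1 -2.7 78.67 [-4.9 -4.2  2.1] [-0.69  0.08 78.36]
y -0.1 -3.3 78.67 [-4.9 -6.3  2.7] [-6.800e-01  7.000e-02  7.838e+01]
y -0.1 -3.9 78.7 [-5.5 -7.   2.5] [-0.7   0.15 78.4 ]
38.875 -0.09999999999999998 -4.5 78.72630797737861
```

Run:
```python
from h import *
z=78.3;gx=-.3;gy=-4.2
for k in range(4):
    z,f=step(gx,gy,z,tz=8,tag="p")
while f[0]>-9 and gx>-2:
    gx-=.25; z,f=step(gx,gy,z,tz=8,tag="x")
while f[1]>-9 and gy>-7:
    gy-=.5; z,f=step(gx,gy,z,tz=8,tag="y")
np.save("last.npy",[gx,gy,z])
s=robot.observe();print(s["t"],s["wrist_torque"],s["grip_width"]*92)
print((Ro.from_rotvec(rot(YS)).inv()*Ro.from_rotvec(s["tcp_rot"])).as_rotvec().round(4))
snap("wrist","w5.png");snap("top","t5.png")
im=cv2.imread("pics/w5.png")[80:260,220:420]; cv2.imwrite("pics/c6.png",cv2.resize(im,(660,594),interpolation=cv2.INTER_CUBIC))
```

```text
p -0.3 -4.2 78.3 [-6.2 -7.6  5.3] [-0.72  0.08 78.3 ]
p -0.3 -4.2 78.17 [-6.9 -7.5  6.4] [-0.68  0.13 78.32]
p -0.3 -4.2 78.08 [-7.  -7.9  6.9] [-0.7  0.1 78.3]
p -0.3 -4.2 78.03 [-7.8 -7.7  7.5] [-0.69  0.1  78.31]
x -0.6 -4.2 78.0 [-8.3 -7.3  8.3] [-0.68  0.09 78.31]
x -0.8 -4.2 78.02 [-8.7 -7.5  8.4] [-0.68  0.09 78.28]
x -1.1 -4.2 78.04 [-9.7 -7.5  9.1] [-0.67  0.09 78.28]
y -1.1 -4.7 78.09 [-9.3 -8.4  8.7] [-0.65  0.09 78.29]
y -1.1 -5.2 78.13 [-9.8 -9.1  8.6] [-0.63  0.11 78.31]
41.725 [-2.36489883  1.69696713  0.25516123] 59.57062332951077
[ 0.0021 -0.0053 -0.0032]
```

View pics/c6.png

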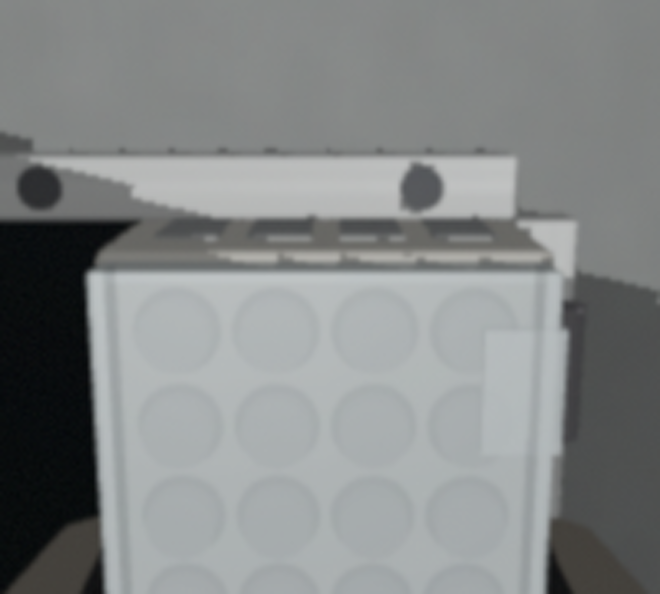

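Run:
```python
from h import *
gx,gy,z=np.load("last.npy")
E=lambda:(Ro.from_rotvec(rot(YS)).inv()*Ro.from_rotvec(robot.observe()["tcp_rot"])).as_rotvec()
def go(dy,comp):
    r=(Ro.from_rotvec(rot(YS+dy))*Ro.from_rotvec(comp)).as_rotvec()
    robot.servo_line(T(gx,gy,z),feed=20,rotation=r); f=F(); print(dy,np.round(comp,4),f.round(1),gp(),E().round(4),np.round(robot.observe()["wrist_torque"],2))
c=np.array([0,.003,.0015]);go(0,c)
c=np.array([0,.0055,.003]);go(0,c)
for dy in (.004,.008,.004,0,-.004,-.008,-.004,0): go(dy,c)
print(robot.observe()["t"])
```

```text
0 [0.     0.003  0.0015] [-9.  -9.3  7.8] [-0.66  0.1  78.27] [ 0.0021 -0.0024 -0.0017] [-2.48  1.75  0.26]
0 [0.     0.0055 0.003 ] [-8.3 -8.9  7.6] [-0.67  0.14 78.2 ] [ 0.0019  0.     -0.0003] [-2.6   1.77  0.3 ]
0.004 [0.     0.0055 0.003 ] [-8.8 -8.2  7.2] [-0.69  0.11 78.2 ] [-0.0005  0.0004 -0.0003] [-2.56  1.83 -0.14]
0.008 [0.     0.0055 0.003 ] [-8.4 -8.4  8.1] [-0.71  0.12 78.18] [-0.0031  0.0008 -0.0003] [-2.54  1.82 -0.54]
0.004 [0.     0.0055 0.003 ] [-8.8 -8.7  8.3] [-0.69  0.12 78.19] [-0.0006  0.0004 -0.0003] [-2.54  1.8  -0.11]
0 [0.     0.0055 0.003 ] [-8.5 -9.2  7.9] [-0.68  0.1  78.2 ] [ 0.0019 -0.     -0.0003] [-2.57  1.78  0.27]
-0.004 [0.     0.0055 0.003 ] [-8.1 -9.3  7.6] [-0.72  0.13 78.17] [ 0.0044 -0.0004 -0.0004] [-2.56  1.78  0.65]
-0.008 [0.     0.0055 0.003 ] [-8.3 -9.5  7.9] [-8.100e-01  5.000e-02  7.816e+01] [ 0.0079 -0.0006 -0.0007] [-2.61  1.85  0.81]
-0.004 [0.     0.0055 0.003 ] [-8.1 -9.9  7.4] [-0.73  0.08 78.16] [ 0.0048 -0.0003 -0.0005] [-2.58  1.76  0.54]
0 [0.     0.0055 0.003 ] [-8.1 -9.5  7.1] [-0.71  0.13 78.17] [ 0.002   0.     -0.0004] [-2.62  1.8   0.23]
44.9917
```

Torque against yaw shows that both fences carry load. It crosses zero at a yaw offset of about +0.003, so I'll settle there, then do the final check.

Run:
```python
from h import *
gx,gy,z=np.load("last.npy")
r=(Ro.from_rotvec(rot(YS+.003))*Ro.from_rotvec([0,.0055,.003])).as_rotvec()
for gx in (gx-.3,gx-.6):
    robot.servo_line(T(gx,gy-.6,z),feed=20,rotation=r); print(F().round(1),gp())
for k in range(3):
    robot.hold(.5); s=robot.observe(); print(F().round(1),gp(),np.round(s["wrist_torque"],2),s["grip_width"]*92,s["t"])
snap("wrist","w6.png");print(pp("lid_edge","wrist"),pp("rack","wrist"))
snap("top","t6.png");print(pp("rack","top"),pp("lid_edge","top"),pp("dishes","top"),pp("tip_box","top"));snap("scene","s6.png")
print("expect",T(0,0,60),"lid",[*(CO-59*US-56*VS),114])
im=cv2.imread("pics/s6.png")[180:290,300:430]; cv2.imwrite("pics/c8.png",cv2.resize(im,None,fx=5,fy=5,interpolation=cv2.INTER_CUBIC))
im=cv2.imread("pics/w6.png"); cv2.imwrite("pics/c7.png",im)
```

```text
[-9.3 -9.9  8.3] [-0.65  0.11 78.16]
[-10.9 -10.    9.2] [-0.7   0.15 78.15]
[-10.2  -9.9   8.6] [-0.65  0.15 78.17] [-2.75  1.97  0.03] 59.58746537945159 46.125
[-10.6  -9.7   9. ] [-0.68  0.08 78.16] [-2.83  2.01  0.01] 60.196125040310775 46.6917
[-10.7  -9.9   8.8] [-0.66  0.15 78.19] [-2.78  2.   -0.01] 59.81990871609664 47.2583
[(0.85, [544.3, 188.9, 116.5])] [(0.78, [575.9, 196.3, 57.3])]
[(0.7, [571.0, 196.6, 59.2]), (0.67, [653.4, -295.9, -2.2]), (0.55, [351.3, -172.4, -1.4])] [(0.77, [684.5, -297.2, 55.0]), (0.63, [338.9, -202.8, 53.5])] [(0.87, [789.2, 104.7, 2.7])] [(0.65, [502.0, 511.9, 2.6])]
expect [np.float64(573.925231099266), np.float64(194.53780182268136), 60] lid [np.float64(545.7290817475305), np.float64(187.75715570784612), 114]
```

View pics/w6.png

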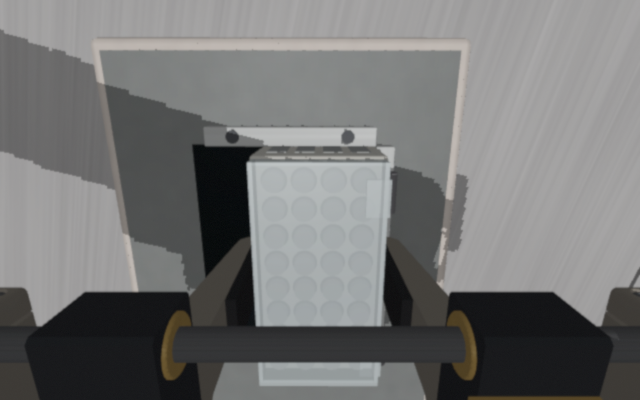

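View pics/c8.png

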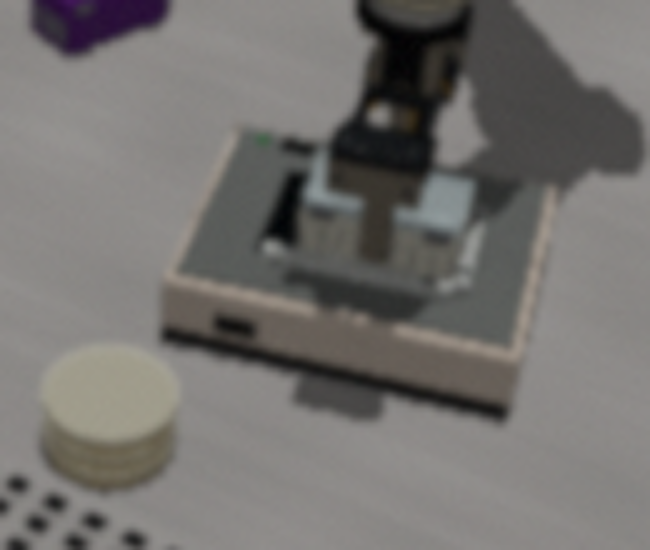

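The rack sits in the corner, against the short fence at row ~148 and the long fence at column ~390. The lid is shut, the rack is flat, and the pressing forces are steady. I'm handing in.

Run:
```python
from h import *
robot.job_done()
```

```text
the job is handed in; nothing more can be done
```

I shut the lid while the rack stood on the bench, carried the rack upright to the scanner and pressed it into the corner with the hinge side at the long fence. I handed the job in at about 47.5 s, still gripping and pressing.

**Last checks, all passed:**
- **Pressing forces:** These held steady over 1.5 s at about 10.5 N on the long fence, 10 N on the short fence and 9 N down on the window.
- **Square to the fences:** Twisting moment at the wrist was about 0.
- **Flat on the window:** Tool height was 78.2 mm, the same as when the rack first touched the window.
- **Lid shut:** The lid's top face was level at 54.2 mm when I pressed it shut on the bench. The final wrist picture still shows it shut.
- **Position:** The networks placed the rack within about 4 mm of the pressed-home pose. It stopped about 0.7 mm short of my long-fence estimate, within the 2 mm calibration error.
- **Bystanders:** The dishes and tip box were found within about 4 mm of where they started. I did not measure the tube rack again, but the arm never went near it.

**One problem on the way:** my first slide towards the long fence jammed on friction, with about 25 N sideways and 36 N down measured at the wrist. I unloaded the rack and slid it again with almost no downward force, then pressed it home.

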